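# Click the screw carousel round to the tall standoff

## Task

With a fingertip, gently flick the tabs on the rim of the screw carousel so that its wheel advances anticlockwise (seen from above), click by click, and leave it on the exact click where the tall standoff stands in line with the fixed pointer. Do not run it past the pointer or turn it the long way round. Grip and lift nothing: the carousel keeps its place on the bench and the other things lying about stay where they are.

Things in the scene. Friction and masses are not known exactly. Their poses are not given: they have to be found in the camera images.
- hub (a point): Wheel centre, on its vertical axis, 38 mm above the bench. The wheel is a flat white plastic disc of radius 58 mm, 12 to 30 mm above the bench (pocket walls and hub up to 38 mm), on a vertical axis. Ten equal pockets lie round it, 36 degrees (0.628 rad) apart. Ten finger tabs stick out radially from its rim to radius 77 mm: see wheel and carousel
- standoff (a point): Top of the tall standoff, a plain dark steel hexagonal post 12 mm across, fixed upright in one pocket, 42 mm from the wheel's axis; its top (this point) is 58 mm above the bench. The other nine pockets hold only tiny flat-lying screws. The direction from hub to standoff gives the wheel's angle in the world
- pick_spot (a point): The point fixed to the carousel's foot, 42 mm from the axis, in line with the pointer and 58 mm above the bench, where the standoff's top must come to rest
- pointer_tip (a point): Tip of the fixed pointer, a dark steel finger 5 mm thick, 54 mm above the bench, that points at the axis and ends 54 mm from it; tabs pass beneath. It is carried by an upright post 94 to 102 mm from the axis, 18 mm wide, 56 mm high, on a low bar. It looks away from the robot, up to 35 degrees to either side
- wheel (a joint): Wheel angle in rad, growing anticlockwise seen from above, 0 when standoff and pointer are in line. A spring click stop holds it at every multiple of 0.628 rad (play about 0.06 either way); about 1.5 N at a tab takes it out, and past half way it snaps into the next stop and stays. Starts 2, 3 or 4 clicks short (-1.26, -1.88 or -2.51). Tabs: 7 mm wide, 12 to 38 mm above the bench, at 18, 54, 90.. degrees either side of the standoff
- carousel: The carousel's round dark cast foot, radius 54 mm, loose on the bench, held only by its weight (about 1.9 kg in all, rubber sole). Origin on the wheel's axis at bench level, x towards the pointer, z up. Between neighbouring tabs there is about 37 mm clear; under and between them, and out to 110 mm from the axis, the bench is free, except for the pointer's post and bar
- phone: Bystander: black phone lying flat, 148 x 71 x 9 mm, origin at the middle of its underside, x along its length
- driver: Bystander: small black-handled screwdriver lying on the bench, about 150 mm long, x axis along it
- cleaner: Bystander: upright bottle of cleaner, 50 mm in diameter, 120 mm high, origin at the middle of its underside
- tin: Bystander: round aluminium tin, 56 mm in diameter, 40 mm high, origin at the middle of its underside
There are look-alikes about, which are no part of the job. Of the things shaped like the carousel, the white one is meant.

How it is judged:
On the way, in this order (a step that is already met when the one before it is completed fails the run):
1. the fingers touch the wheel while the standoff is still short of the pointer (contact force between the fingers and wheel above 0.3 N and value of joint wheel below -0.8 rad).
2. the standoff comes to the click in line with the pointer (horizontal distance between standoff and pick_spot below 0.006 m), for 0.2 s.
At the end, for the whole second after the job is handed in: The standoff rests within 6 mm of the spot at the pointer (one click is 26 mm), the wheel is still, and the carousel stands flat within 25 mm of where it stood (horizontal distance between standoff and pick_spot below 0.006 m and velocity of joint wheel between -0.1 and 0.1 rad/s and distance of carousel from where it was at the start of the episode below 0.025 m and angle between carousel's own z axis and vertical below 0.05 rad and linear speed of carousel below 0.01 m/s); the robot touches nothing.
It fails at once if the wheel is run past the pointer to the next click (value of joint wheel above 0.4 rad).
It fails at once if the wheel is turned the other way round (value of joint wheel below -3.3 rad).
It fails at once if the wheel is shoved or squeezed hard (over 25 N) (contact force between the fingers and wheel above 25 N).
It fails at once if the carousel is lifted, tipped or pushed along the bench (height (world z) of carousel above 0.008 m or distance of carousel from where it was at the start of the episode above 0.03 m or angle between carousel's own z axis and vertical above 0.12 rad).
It fails at once if a bystander is moved (distance of any of phone, driver, cleaner, tin from where it was at the start of the episode above 0.015 m).
It also fails if it takes over 58 s, if anything falls off the work surface, if the arm or the gripper's body presses on something with over 40 N, if the wrist force passes 120 N, or if a joint passes its speed limit or range.

## Robot

A 7-joint arm with a two-finger parallel gripper is mounted at the origin on the work surface. World frame = base frame: x ahead of the robot, y to its left, z up, the work surface at z = 0. Lengths are in m, angles in rad, forces in N, time in s.
With the tool pointing down it reaches from about 0.425 to 0.875 m from the base axis. Payload 8.4 kg.
Tool frame: the origin (TCP) lies on the centre line of the jaws, within the pads' length; the fingertips stand 22 mm ahead of it and the grasp point (between the pads) lies 3 mm ahead of it (robot.tips_ahead is the distance from the TCP to the fingertips, in m); z points along the fingers, y is the line along which they close (so a half turn about z gives the same grasp; the last joint's range is limited). The gripper opens to 85 mm and grips with 20 to 120 N. Pads are 22 mm wide; open, the fingers measure 114 mm over their backs; the gripper's body (76 mm by 85 mm) begins 54 mm behind the grasp point. The pads swing forward as they close: fully open they stand 13 mm farther back than shut.
Start: joints at [1.163, 0.333, 0.04, 1.465, -0.013, 1.343, -0.059], TCP at [0.198, -0.619, 0.253] pointing down, gripper open.
Joint ranges: [-2.58, 2.58], [-0.38, 2.09], [-1.3, 1.39], [0.25, 2.4], [-1.5, 4.64], [0.08, 2.09], [-2.65, 2.65]. Speed limits (rad/s): [2.22, 2.22, 2.79, 2.79, 3.14, 3.14, 3.14].

## Interface

Orientations are given as a 3x3 rotation matrix whose columns are the frame's x, y, z axes.
In Python, from cell import robot gives the robot as it stands.
- The arm moves only by the shell command python3 -m crank 'ROWS'. ROWS is JSON, a list that holds one entry, the list of rows, each a list of 5 numbers: the gripper command: -1 is shut, 1 is fully open, values between are in proportion, then the shift along the tool's x, y, z in units of 300 mm (1.0 is 300 mm), then the turn about the tool's z in units of 0.15 rad (1.0 is 0.15 rad). In form: [[[hand, tx, ty, tz, yaw], ...]]. A call has 1 to 5 rows; each row shifts and turns the commanded pose from where the row before left it, along the tool's axes as they then stand; what a row does not reach is not made up. A row lasts 1/8 s, in which the tool goes at most 62.5 mm and 10.7 degrees, less where a joint would pass 70% of its speed; a pose out of reach is approached as far as the arm can. A call with a number of a shift or a turn outside -1 to 1 is refused whole. A call with a gripper value outside its range is refused whole. The fingers move at their own pace and stop on an object; the grip force is fixed at half the most. Time passes only in rows, so rows that do not move let the fingers close. It gives the time, the measured TCP pose, the force, the opening and the grip force at its end, in the units of the state.
- robot.observe(): the state, without advancing time (a new reading comes with each control period).
- robot.read_camera(name): name is "side" or "top" or "wrist"; returns the picture (480x640x3 uint8, blue, green, red); there is no depth.
- robot.camera_model(name): a dict with "mtx" (3x3 intrinsics, pixels), "k1" (the pictures are not rectified: a ray, as slopes to the right and down, at radius r is drawn at 1 + k1 r^2 times it, then the intrinsics apply), "xyz" and "rotation" of the camera in the world. Camera axes: x right, y down, z forward; pixel columns grow to the right and rows downward; lengths in m; the calibration is good to about 2 mm. A picture is of the moment at which its call begins: read the wrist's pose just before it. camera_model takes no time and is no camera call; for the wrist camera it gives the pose at the moment of the call.
- robot.finish_job(): hands the job in; it is judged then, once.
The state is a dict: "t": time; "qpos": joint angles; "qvel": joint speeds; "joint_efforts": joint torques, N m; "tool_pos": TCP position; "ee_rot": TCP orientation; "contact_force": force on the tool from outside, world axes, zero at the start; "wrist_torque": the same for the moment, N m; "gripper_width": opening from 0.0 (shut) to 1.0 (fully open); "grasp_force": force on a finger pad.
Only numpy, scipy, OpenCV 4.12 (cv2) and the standard library are available. Lean on these libraries where they do the work, as an engineer would, in place of code of your own. Each camera call takes 0.05 s, during which the arm holds its last target. There are 200 camera calls.

## Working session

There is one attempt and no reset: what is moved stays moved. The work goes in short steps, Python scripts to look and compute and a shell command to move; the robot and the scene stay as the last step left them, time stands still between calls to the robot, and variables do not carry over. Pictures are saved under pics/ and viewed, at most 10 in all, crops included, and the job is handed in when it is done.

```bash
mkdir -p pics; ls; python3 - <<'E'
from cell import robot
import cv2,numpy as np
for n in("top","side"):
    cv2.imwrite(f"pics/{n}0.png",robot.read_camera(n)); print(n,robot.camera_model(n))
s=robot.observe();print(s['t'],s['tool_pos'],s['ee_rot'],robot.tips_ahead)
E
```

```text
pics
top {'mtx': array([[595.24694404,   0.        , 318.28275694],
       [  0.        , 595.24694404, 229.31008829],
       [  0.        ,   0.        ,   1.        ]]), 'k1': -0.16412488794804422, 'xyz': array([ 0.43923254, -0.04240354,  1.16338493]), 'rotation': array([[-0.01305041, -0.9896818 ,  0.14268715],
       [-0.99979711,  0.01510501,  0.01332564],
       [-0.01534343, -0.1424843 , -0.98967813]])}
side {'mtx': array([[598.13408996,   0.        , 315.58933689],
       [  0.        , 598.13408996, 234.56481582],
       [  0.        ,   0.        ,   1.        ]]), 'k1': -0.19233218179205572, 'xyz': array([0.41763312, 0.8264144 , 0.90316977]), 'rotation': array([[-0.97696089, -0.15212573,  0.14968364],
       [-0.21335014,  0.67841802, -0.70301544],
       [ 0.00539865, -0.71875361, -0.69524391]])}
0.1 [ 0.19738221 -0.61890523  0.25248994] [[ 9.52716936e-01  3.03858758e-01 -5.43764390e-04]
 [ 3.03859229e-01 -9.52715930e-01  1.38759673e-03]
 [-9.64195789e-05 -1.48721473e-03 -9.99998889e-01]] 0.022
```

View pics/top0.png

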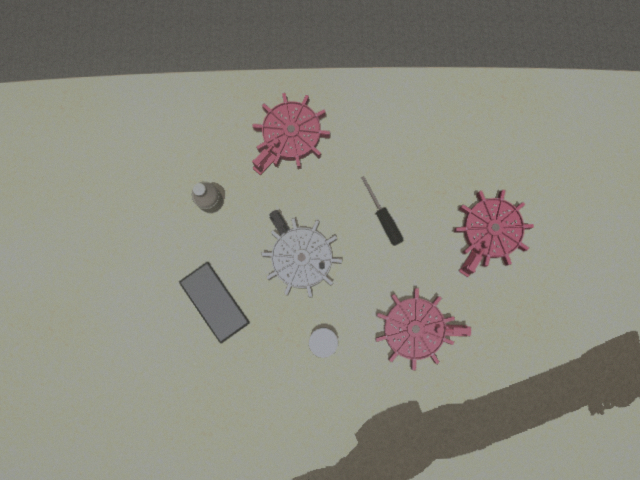

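View pics/side0.png

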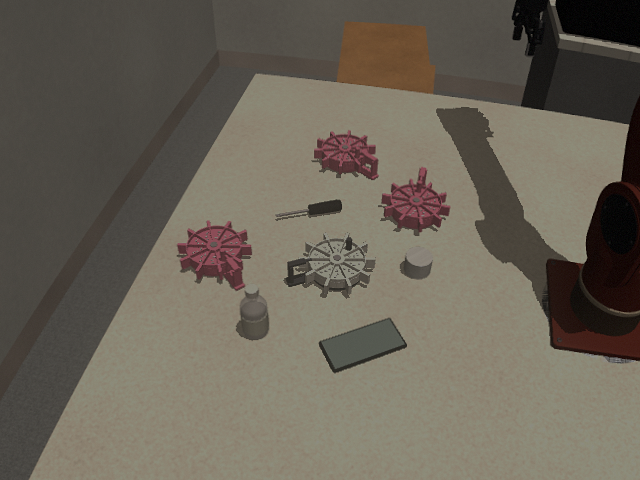

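The top view has one white carousel at (302,257), with its dark standoff at about (322,265) and its pointer at about (279,222). The three red ones at (291,130), (495,227) and (415,328) are look-alikes, because only the white one fits the description. The tin is at (323,342), phone (214,302), driver (385,215) and cleaner (207,197). I'll confirm with a crop and measure.

```bash
cat > h.py <<'E'
import cv2,numpy as np
from cell import robot
def pix2w(n,uv,z,m=None):
    m=m or robot.camera_model(n)
    d=cv2.undistortPoints(np.array([[uv]],float),m['mtx'],np.array([m['k1'],0,0,0]))[0,0]
    # exact for this k1 model
    r=m['rotation']@np.array([d[0],d[1],1.]); c=m['xyz']
    return c+r*(z-c[2])/r[2]
def w2pix(n,P,m=None):
    m=m or robot.camera_model(n)
    R=m['rotation'].T
    return cv2.projectPoints(np.array(P,float).reshape(-1,1,3),cv2.Rodrigues(R)[0],-R@m['xyz'],m['mtx'],np.array([m['k1'],0,0,0]))[0][:,0]
E
python3 - <<'E'
from h import *
im=cv2.imread("pics/top0.png")[195:315,242:372]
cv2.imwrite("pics/c0.png",cv2.resize(im,None,fx=5,fy=5,interpolation=cv2.INTER_CUBIC)[:600,:650])
for n,uv,z in[("hub",(302,257),.038),("so",(322,264),.058),("ptr",(284,232),.054),("tin",(323,342),.04),("tinS",(0,0),0)][:4]: print(n,pix2w("top",uv,z))
E
```

```text
hub [0.54882725 0.0043693  0.038     ]
so [ 0.53325579 -0.03358855  0.058     ]
ptr [0.59504317 0.03721258 0.054     ]
tin [ 0.38852378 -0.03331025  0.04      ]
```

View pics/c0.png

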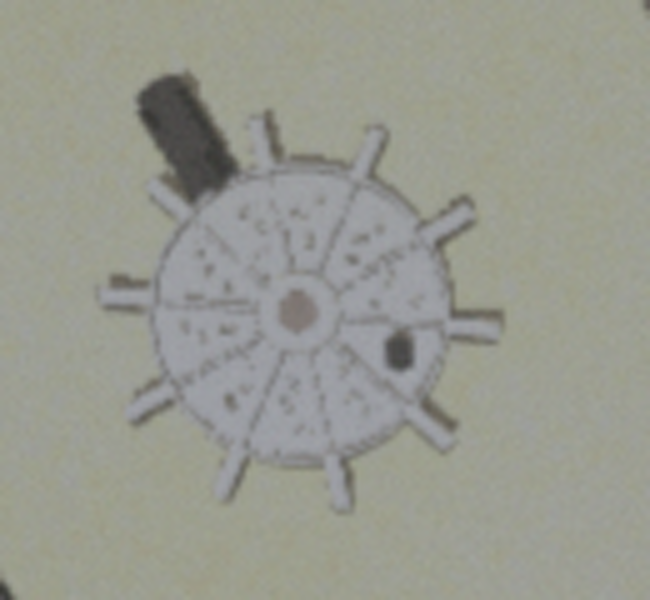

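Confirmed: the crop shows the white wheel, with the hub at top pixel (301.6,257) and the standoff at (322,265). The standoff bearing is about -112° and the pointer about +33°, which makes 4 clicks. The plan is to flick tabs on the robot side (bearing ~176°) with the shut fingertips.

```bash
python3 -m crank '[[[-1,0.14,-0.1,0,0],[-1,0.14,-0.1,0,0],[-1,0.14,-0.1,0,0],[-1,0.14,-0.1,0,0],[-1,0.14,-0.1,0,0]]]'
python3 -m crank '[[[-1,0.14,-0.1,0,0],[-1,0.14,-0.1,0,0],[-1,0.14,-0.1,0,0],[-1,0.14,-0.1,0,0],[-1,0.14,-0.1,0,0]]]'
python3 -m crank '[[[-1,0,0,0,-1],[-1,0,0,0,-1],[-1,0,0,0,-1],[-1,0,0,0,-1]]]'
python3 -m crank '[[[-1,0,0,0,-1],[-1,0,0,0,-1],[-1,0,0,0,-1],[-1,0,0,0,-1],[-1,0,0,0,0]]]'
cat > go.py <<'E'
import sys
from h import *
H=np.array([.549,.0044]);a=np.radians(176);er=np.array([np.cos(a),np.sin(a)]);et=np.array([-er[1],er[0]])
def go(r,t,z):
    s=robot.observe();p=s['tool_pos'];R=np.array(s['ee_rot'])
    d=np.r_[H+r*er+t*et,z]-p
    print("t",s['t'],"now r,t,z",(p[:2]-H)@er,(p[:2]-H)@et,p[2],"units",np.round(R.T@d/.3,4),"yaw x",np.degrees(np.arctan2(R[1,0],R[0,0])),"F",np.round(s['contact_force'],2))
if __name__=="__main__": go(*map(float,sys.argv[1:]))
E
python3 go.py .105 -.047 .25
```

```text
t: 0.72
tool_pos: [0.3527, -0.4109, 0.2531]
ee_rot: [[0.953, 0.304, -0.0], [0.304, -0.953, 0.0], [-0.0, -0.0, -1.0]]
contact_force: [0.9, 0.2, 0.2]
gripper_width: 0.002
grasp_force: 0.0
t: 1.35
tool_pos: [0.5071, -0.2043, 0.2531]
ee_rot: [[0.953, 0.304, -0.0], [0.304, -0.953, 0.0], [-0.0, -0.0, -1.0]]
contact_force: [0.2, -1.4, 0.4]
gripper_width: 0.003
grasp_force: 0.0
t: 1.85
tool_pos: [0.5063, -0.2057, 0.2529]
ee_rot: [[0.611, 0.792, -0.001], [0.792, -0.611, 0.0], [-0.0, -0.001, -1.0]]
contact_force: [-0.1, -0.0, 0.1]
gripper_width: -0.001
grasp_force: 0.0
t: 2.48
tool_pos: [0.5063, -0.2058, 0.253]
ee_rot: [[0.063, 0.998, -0.001], [0.998, -0.063, 0.0], [0.0, -0.001, -1.0]]
contact_force: [-0.2, 0.1, 0.1]
gripper_width: 0.002
grasp_force: 0.0
t 2.475 now r,t,z 0.027947313808929064 0.21262993600616237 0.25300083740620793 units [ 0.8672 -0.2509  0.0104] yaw x 86.3894823119532 F [-0.22  0.14  0.11]
```

```bash
python3 -m crank '[[[-1,0.173,-0.05,0,0],[-1,0.173,-0.05,0,0],[-1,0.173,-0.05,0,0],[-1,0.173,-0.05,0,0],[-1,0.173,-0.05,0,0]]]' | head -2
python3 -m crank '[[[-1,0,0,0.13,0],[-1,0,0,0.13,0],[-1,0,0,0,0]]]' | head -2
python3 go.py .105 -.047 .037
python3 - <<'E'
from h import *
m=robot.camera_model("wrist");im=robot.read_camera("wrist");cv2.imwrite("pics/w0.png",im)
print(m); print(w2pix("wrist",[[.549,.0044,.038],[.5333,-.0346,.058]],m))
E
```

```text
t: 3.1
tool_pos: [0.447, 0.0595, 0.2534]
t: 3.48
tool_pos: [0.4458, 0.0577, 0.1733]
t 3.475 now r,t,z 0.10664032834378566 -0.0459501358521054 0.17329536723532205 units [0.0036 0.0078 0.4543] yaw x 86.30043088084538 F [-0.29  0.53  1.66]
{'mtx': array([[395.4581147 ,   0.        , 321.86173257],
       [  0.        , 395.4581147 , 237.04837304],
       [  0.        ,   0.        ,   1.        ]]), 'k1': -0.0775504557246205, 'xyz': array([0.45107257, 0.12541603, 0.29489359]), 'rotation': array([[ 0.9978211 , -0.06218684, -0.02204201],
       [-0.06584161, -0.95999452, -0.27216796],
       [-0.00423495,  0.27302621, -0.96199727]])}
[[471.81022923 293.1492075 ]
 [456.81215804 357.9188925 ]]
```

View pics/w0.png

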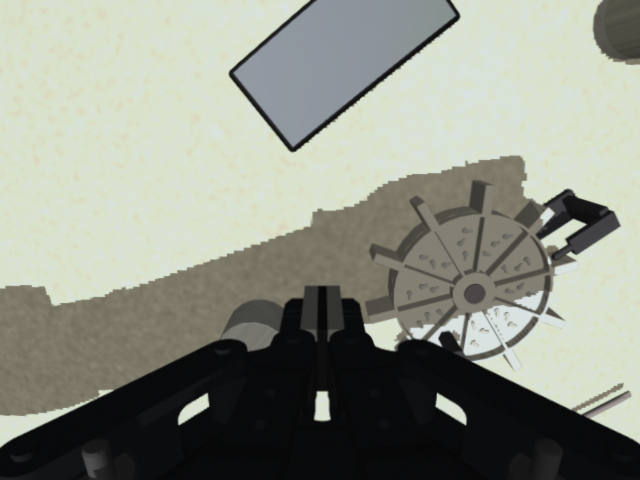

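The wrist view shows the hub at (475,293), 2 mm farther in x than I assumed, and tabs at (380,308), (385,255) and (420,210), which match bearings 194°, 158° and 122°. The shut tip at (322,300) is beside the gap. I'll correct the hub position and go down outside the tabs.

```bash
sed -i 's/\.549,\.0044/.551,.0044/' go.py; python3 -m crank '[[[-1,0,0,0.15,0],[-1,0,0,0.15,0],[-1,0,0,0.1,0],[-1,0,0,0.05,0],[-1,0,0,0,0]]]' | head -3
python3 go.py .0765 -.048 .036
```

```text
t: 4.15
tool_pos: [0.4483, 0.0578, 0.0409]
ee_rot: [[0.063, 0.998, 0.0], [0.998, -0.063, 0.0], [0.0, 0.0, -1.0]]
t 4.15 now r,t,z 0.1062056539207172 -0.046123090276750316 0.04088238905064584 units [0.0056 0.0991 0.0163] yaw x 86.38557424100838 F [-0.08 -0.49 -0.6 ]
```

```bash
python3 -m crank '[[[-1,0,0.035,0.005,0],[-1,0,0.035,0.005,0],[-1,0,0.028,0.005,0],[-1,0,0,0,0]]]' | sed -n 2,4p
python3 go.py .0765 -.003 .036
python3 -m crank '[[[-1,-0.02,0,0,0],[-1,-0.02,0,0,0],[-1,-0.02,0,0,0],[-1,-0.02,0,0,0]]]' | sed -n 2,4p
python3 go.py .0765 -.003 .036
```

```text
tool_pos: [0.4778, 0.0561, 0.0359]
ee_rot: [[0.062, 0.998, 0.0], [0.998, -0.062, 0.0], [0.0, 0.0, -1.0]]
contact_force: [0.1, 0.3, -0.5]
t 4.65 now r,t,z 0.07659918898499331 -0.04646514982308203 0.035892520823563326 units [-0.1449 -0.0007 -0.0004] yaw x 86.42665732792237 F [ 0.13  0.3  -0.47]
tool_pos: [0.4754, 0.0315, 0.0358]
ee_rot: [[0.062, 0.998, -0.0], [0.998, -0.062, -0.0], [-0.0, -0.0, -1.0]]
contact_force: [0.1, 0.8, 0.3]
t 5.15 now r,t,z 0.07730981021434663 -0.02178133842827829 0.03583738586561132 units [-0.0626  0.0022 -0.0005] yaw x 86.4341488957213 F [0.05 0.81 0.28]
```

```bash
python3 -m crank '[[[-1,-0.016,0,0,0],[-1,-0.016,0,0,0],[-1,-0.016,0,0,0],[-1,-0.015,0,0,0],[-1,0,0,0,0]]]' | sed -n 2,4p
python3 go.py .0765 -.003 .036
python3 - <<'E'
from h import *
im=robot.read_camera("top")[195:315,242:372]
cv2.imwrite("pics/c1.png",cv2.resize(im,None,fx=5,fy=5,interpolation=cv2.INTER_CUBIC)[:600,:650])
E
```

```text
tool_pos: [0.4744, 0.0128, 0.0358]
ee_rot: [[0.063, 0.998, -0.0], [0.998, -0.063, -0.0], [-0.0, -0.0, -1.0]]
contact_force: [-0.5, -0.3, 0.2]
t 5.775 now r,t,z 0.07700409911219741 -0.003054237057504274 0.0358123896439241 units [-0.0002  0.0017 -0.0006] yaw x 86.41232336720805 F [-0.54 -0.26  0.23]
```

View pics/c1.png

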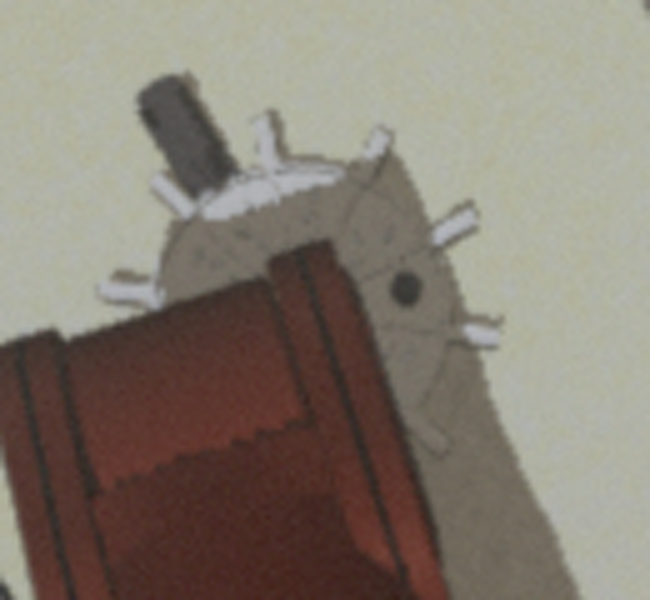

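The standoff has moved to crop (405,290), which is exactly one click, and the foot and pointer haven't moved. I'll repeat the same cycle.

```bash
python3 -m crank '[[[-1,0,-0.05,0,0],[-1,0,-0.05,0,0],[-1,0.075,0,0,0],[-1,0.07,0,0,0],[-1,0,0,0,0]]]' | sed -n 4p
python3 -m crank '[[[-1,0,0.05,0,0],[-1,0,0.05,0,0],[-1,0,0,0,0]]]' | sed -n 4p
python3 go.py .0765 -.003 .036
python3 -m crank '[[[-1,-0.02,0,0,0],[-1,-0.02,0,0,0],[-1,-0.02,0,0,0],[-1,-0.02,0,0,0]]]' | sed -n 4p
python3 -m crank '[[[-1,-0.016,0,0,0],[-1,-0.016,0,0,0],[-1,-0.016,0,0,0],[-1,-0.016,0,0,0],[-1,0,0,0,0]]]' | sed -n 4p
python3 go.py .0765 -.003 .036
python3 - <<'E'
from h import *
im=robot.read_camera("top")[195:315,242:372]
cv2.imwrite("pics/c2.png",cv2.resize(im,None,fx=5,fy=5,interpolation=cv2.INTER_CUBIC)[:600,:650])
E
```

```text
contact_force: [-0.0, -0.6, 0.9]
contact_force: [0.2, -0.2, 0.2]
t 6.825 now r,t,z 0.07585529216285343 -0.04653037500315462 0.03582743028247266 units [-0.1451 -0.0031 -0.0007] yaw x 86.35965416250849 F [ 0.23 -0.2   0.23]
contact_force: [-0.6, -0.1, 0.4]
contact_force: [0.2, 0.1, -0.1]
t 7.95 now r,t,z 0.0769984351016689 -0.0032729986320674275 0.03580575394052821 units [-0.0009  0.0017 -0.0006] yaw x 86.40900792935092 F [ 0.19  0.12 -0.14]
```

View pics/c2.png

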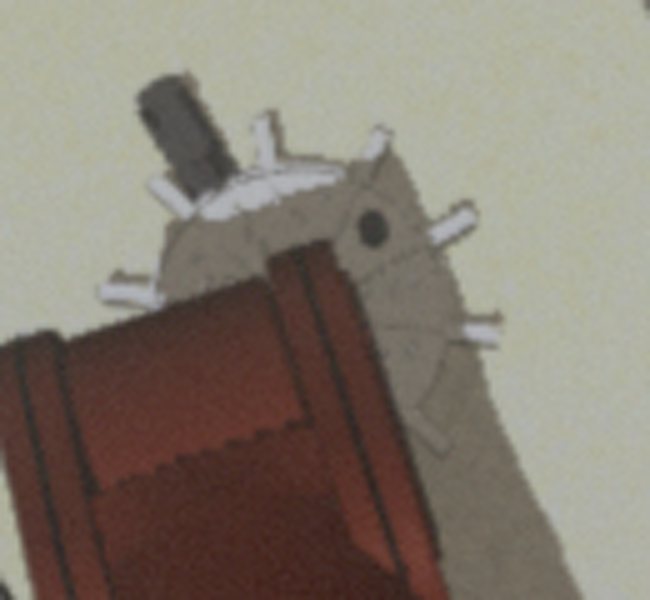

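The second click is done, with the standoff now at crop (372,228). Two clicks remain; I'll check after each.

```bash
python3 -m crank '[[[-1,0,-0.05,0,0],[-1,0,-0.05,0,0],[-1,0.075,0,0,0],[-1,0.07,0,0,0],[-1,0,0,0,0]]]' | sed -n 4p
python3 -m crank '[[[-1,0,0.05,0,0],[-1,0,0.05,0,0],[-1,0,0,0,0]]]' | sed -n 4p
python3 go.py .0765 -.003 .036
python3 -m crank '[[[-1,-0.02,0,0,0],[-1,-0.02,0,0,0],[-1,-0.02,0,0,0],[-1,-0.02,0,0,0]]]' | sed -n 4p
python3 -m crank '[[[-1,-0.016,0,0,0],[-1,-0.016,0,0,0],[-1,-0.016,0,0,0],[-1,-0.016,0,0,0],[-1,0,0,0,0]]]' | sed -n 4p
python3 go.py .0765 -.003 .036
python3 - <<'E'
from h import *
im=robot.read_camera("top")[195:315,242:372]
cv2.imwrite("pics/c3.png",cv2.resize(im,None,fx=5,fy=5,interpolation=cv2.INTER_CUBIC)[:600,:650])
E
```

```text
contact_force: [-0.2, 0.3, 0.3]
contact_force: [0.3, 0.6, -0.7]
t 9.0 now r,t,z 0.07584190752563097 -0.046833416031651504 0.035815569367066605 units [-0.1461 -0.0031 -0.0007] yaw x 86.35439826437508 F [ 0.28  0.57 -0.68]
contact_force: [-0.8, 0.9, -0.1]
contact_force: [-0.6, 0.0, -0.3]
t 10.125 now r,t,z 0.07695609955639043 -0.0035642669949251895 0.035830750244297965 units [-0.0019  0.0015 -0.0006] yaw x 86.40309410126407 F [-0.6   0.05 -0.25]
```

View pics/c3.png

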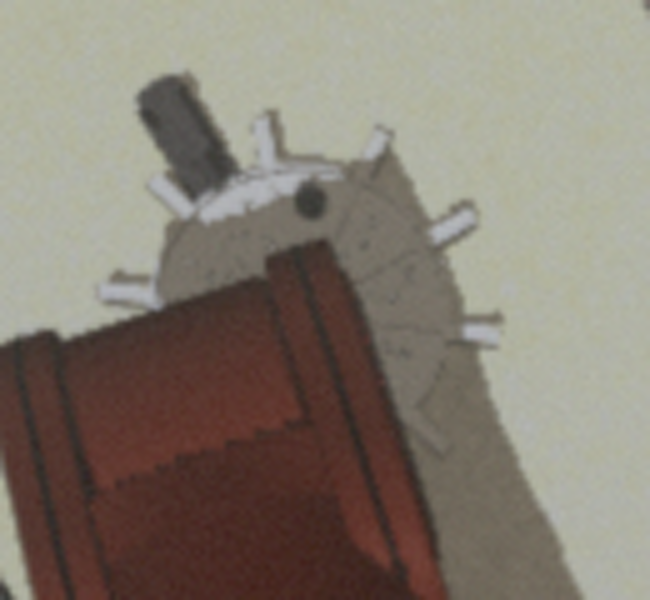

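The third click is done, with the standoff at crop (310,200). It's one click short of the pointer at (215,185), so I'll do the last flick and then back away upward.

```bash
python3 -m crank '[[[-1,0,-0.05,0,0],[-1,0,-0.05,0,0],[-1,0.075,0,0,0],[-1,0.07,0,0,0],[-1,0,0,0,0]]]' | sed -n 4p
python3 -m crank '[[[-1,0,0.05,0,0],[-1,0,0.05,0,0],[-1,0,0,0,0]]]' | sed -n 4p
python3 go.py .0765 -.003 .036
python3 -m crank '[[[-1,-0.02,0,0,0],[-1,-0.02,0,0,0],[-1,-0.02,0,0,0],[-1,-0.02,0,0,0]]]' | sed -n 4p
python3 -m crank '[[[-1,-0.016,0,0,0],[-1,-0.016,0,0,0],[-1,-0.016,0,0,0],[-1,-0.016,0,0,0],[-1,0,0,0,0]]]' | sed -n 4p
python3 go.py .0765 -.003 .036
python3 -m crank '[[[-1,0,0,0,0],[-1,0,-0.05,0,0],[-1,0,-0.05,0,0],[-1,0,0,-0.1,0],[-1,0,0,-0.15,0]]]' | sed -n 2,4p
python3 -m crank '[[[-1,0,0,-0.2,0],[-1,0,0,-0.2,0],[-1,-0.2,0,0,0],[-1,-0.2,0,0,0],[-1,-0.2,0,0,0]]]' | sed -n 2,4p
python3 -m crank '[[[-1,-0.2,0,0,0],[-1,-0.2,0,0,0],[-1,0,0,0,0],[-1,0,0,0,0]]]' | sed -n 2,4p
python3 - <<'E'
from h import *
im=robot.read_camera("top");cv2.imwrite("pics/top4.png",im);im=im[195:315,242:372]
cv2.imwrite("pics/c4.png",cv2.resize(im,None,fx=5,fy=5,interpolation=cv2.INTER_CUBIC)[:600,:650])
E
```

```text
contact_force: [0.4, -0.4, -0.3]
contact_force: [-0.8, 0.0, 0.5]
t 11.175 now r,t,z 0.07584361547382279 -0.04712223143620698 0.035828055889378076 units [-0.1471 -0.0031 -0.0007] yaw x 86.35537812719882 F [-0.79  0.05  0.55]
contact_force: [-0.4, 1.1, 0.1]
contact_force: [0.3, -0.1, -0.2]
t 12.3 now r,t,z 0.07696682884199942 -0.003885672561106797 0.035820420540017106 units [-0.003   0.0015 -0.0006] yaw x 86.40529648714679 F [ 0.29 -0.13 -0.23]
tool_pos: [0.4422, 0.0161, 0.1106]
ee_rot: [[0.061, 0.998, -0.003], [0.998, -0.061, 0.0], [-0.0, -0.003, -1.0]]
contact_force: [0.5, -1.0, 0.6]
tool_pos: [0.4321, -0.1648, 0.231]
ee_rot: [[0.061, 0.998, 0.001], [0.998, -0.061, -0.001], [-0.001, 0.001, -1.0]]
contact_force: [0.3, -0.1, 0.9]
tool_pos: [0.4255, -0.2823, 0.2305]
ee_rot: [[0.062, 0.998, -0.0], [0.998, -0.062, 0.001], [0.001, -0.0, -1.0]]
contact_force: [0.9, 1.2, -0.8]
```

View pics/c4.png

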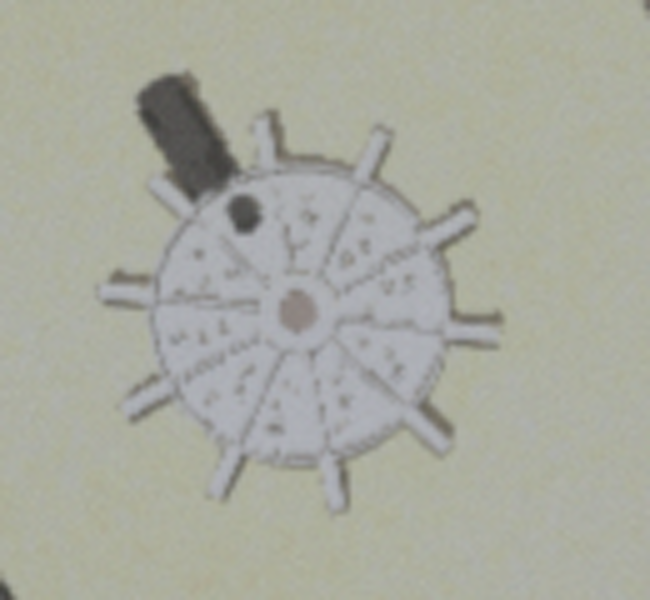

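The standoff is at crop (244,214), beside the pointer tip at about (222,188). I'll check the alignment numerically before handing in.

```bash
python3 - <<'E'
from h import *
im=cv2.imread("pics/top4.png");hub=pix2w("top",(301.6,257.2),.038)[:2]
g=im[195:315,242:372].max(2)
n,l,s,c=cv2.connectedComponentsWithStats((g<95).astype(np.uint8))
for i in range(1,n):
    if s[i,4]>8:print(s[i],c[i]+[242,195])
so=pix2w("top",(242+244/5-.4,195+214/5-.4),.058)[:2]-hub
print("hub",hub,"so r,ang",np.hypot(*so),np.degrees(np.arctan2(so[1],so[0])))
v=im[195:315,242:372].copy();v=cv2.resize(v,None,fx=5,fy=5,interpolation=cv2.INTER_CUBIC)
for a,col in((27,(255,0,0)),(31,(0,255,0)),(35,(0,0,255))):
    d=np.array([np.cos(np.radians(a)),np.sin(np.radians(a))])
    q=w2pix("top",[np.r_[hub+r*d,z] for r,z in((.042,.058),(.054,.054),(.094,.056),(.102,.056))])
    q=((q-[242,195]+.5)*5).astype(int)
    for p in q: cv2.circle(v,tuple(map(int,p)),3,col,-1)
cv2.imwrite("pics/c5.png",cv2.resize(v[50:300,80:380],None,fx=2,fy=2))
E
```

```text
[ 28  16  19  24 243] [278.76954733 221.90534979]
[46 40  6  6 26] [290.34615385 237.53846154]
hub [0.5484565  0.00513319] so r,ang 0.04076474528320544 29.094625593160117
```

View pics/c5.png

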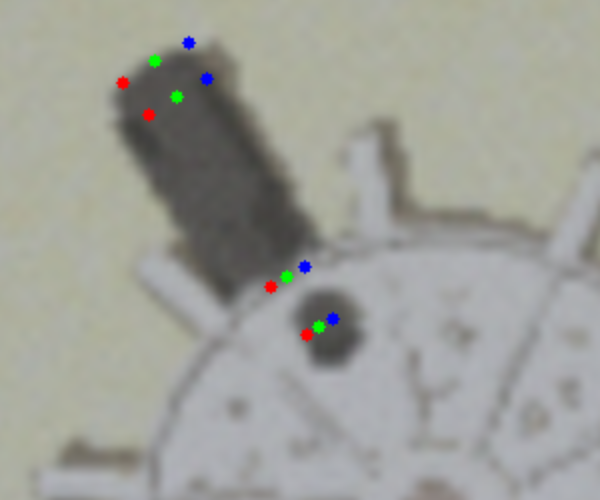

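The pointer bears about 31° and the standoff about 29°. That's roughly 2 mm off, within the click's play and the 6 mm limit, and the carousel hasn't moved.

```bash
python3 -c "
from cell import robot
print(robot.finish_job())"
```

```text
the job is handed in; nothing more can be done
None
```

I advanced the white carousel four clicks anticlockwise, left the standoff about 2 mm from the spot at the pointer (limit 6 mm) with the arm clear, and handed the job in; no verdict was returned.

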